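# Jack up the power unit and hold it for a foot change

## Task

A front foot of the power unit with the yellow lift bracket is to be changed. Move the small red hand jack so that it stands flat on the bench with its saddle centred under that yellow lift point, pump its handle fully down and let it come all the way up again to settle the saddle, then press the handle fully down again and finish while still holding it down, so that only the jack keeps the unit raised. Do not lift the unit with the arm, and leave the other unit and everything else on the bench where it is.

Things in the scene. Friction and masses are not known exactly. Their poses are not given: they have to be found in the camera images.
- jack: loose red hand jack, 0.8 kg. Origin: underside, below the grip block; z up, +x to the saddle end. Base plate 245 x 76 x 14 mm, x -140 to +105. Dark grip block at the origin: 50 (x) x 40 (y), top 85 mm up; grip it from above across y. Saddle at x +85; beyond x +40 it is at most 44 tall with the handle up. Handle pivot x +30, z 45; the handle runs back over the base, 0.45 rad above level at rest.
- saddle_top (a point): centre of the flat top of the jack's steel saddle (34 mm across): 85 mm ahead (+x) of the jack's origin, 44 mm above its underside with the handle up. Rises straight up with the handle, 56 mm per rad, 28 mm in all; sinks when the handle comes up.
- pump_handle (a joint): pump handle: 0 = fully up (sprung, returns by itself), 0.5 rad = fully down at a firm stop. Pushing its pad down takes 2 N at first, up to about 10 N with the unit on the saddle. The saddle meets the lift pad at about 0.25 rad; the unit rises over the rest.
- handle_pad (a point): centre of the upper face of the black pad (44 x 36 mm, 12 thick) at the handle's end, to push down with closed fingers. The pad's middle is 160 mm from the pivot, this face 6 mm above it. Fully up it is 111 mm behind the jack's origin and 120 mm above the bench; it swings down in an arc to 130 mm behind and 43 mm above.
- marked_unit_stand: fixed rear rail of the white power unit with the YELLOW bracket. Origin: on the bench straight below the lift point; z up, -x is the unit's front, towards the robot. Case 220 deep (x +30 to +250) x 200 wide, 30 to 115 mm above the bench. Bracket juts from the middle of the front to x -26, 56 wide, top 76 mm up; things under 58 mm tall pass below it.
- lift_point (a point): centre of the underside of the round black rubber lift pad (40 mm across) beneath the yellow bracket: 58 mm above the stand's origin while the unit is down, 72 mm with the jack at full stroke; the unit tips up about its rear rail (10 to 15 N here) and falls back by itself. A black ring on the bracket's top marks the place.
- plain_unit_stand: the rear rail of the second power unit, the same size but with a grey bracket. To be left alone; the two may have changed places.
- plain_point (a point): centre of the underside of the black pad beneath the grey bracket, 58 mm above the bench; to stay there.
- red_foot: red rubber foot, 32 mm across, 30 mm tall, standing between the two units' fronts. Bystander.
- feet_bin: loose blue open bin with red feet, 120 x 100 x 55 mm. Bystander.
- standoff_bin: loose blue open bin with brass standoffs, 120 x 100 x 55 mm. Bystander.
- circuit_board: green circuit board, 110 x 75 mm, parts up to 20 mm tall. Bystander.
- multimeter: orange multimeter lying flat, 150 x 75 x 42 mm. Bystander.
- screwdriver: yellow-handled screwdriver lying flat, 170 mm long. Bystander.
- tape_roll: roll of red tape lying flat, 90 mm across, 24 mm tall. Bystander.

How it is judged:
On the way, in this order (a step that is already met when the one before it is completed fails the run):
1. the jack stands flat with its saddle centred (within 12 mm) under the yellow lift point, handle up (horizontal distance between saddle_top and lift_point below 0.012 m and angle between jack's own z axis and vertical below 0.08 rad and height (world z) of jack below 0.004 m and value of joint pump_handle below 0.1 rad), for 0.2 s.
2. the handle is pumped fully down and the unit rises (value of joint pump_handle above 0.44 rad and height (world z) of lift_point above 0.067 m and horizontal distance between saddle_top and lift_point below 0.016 m and angle between jack's own z axis and vertical below 0.08 rad and height (world z) of jack below 0.004 m), for 0.1 s.
3. the handle comes all the way up and the unit settles back (value of joint pump_handle below 0.08 rad and height (world z) of lift_point below 0.06 m), for 0.1 s.
At the end, for the whole second after the job is handed in: Fingers push the jack over 1.5 N; handle at least 0.44 rad down; lift point at least 67 mm above the bench (9 mm raised), over 4 N on the jack, untouched by the arm; saddle within 16 mm of the lift point from above, jack flat on the bench; other unit down, bystanders within 30 mm of their starts (all of step 2 and contact force between the fingers and jack above 1.5 N and contact force between jack and marked_unit_stand above 4 N and contact force between the arm and marked_unit_stand below 0.5 N and height (world z) of plain_point below 0.0605 m and distance of each of red_foot, feet_bin, standoff_bin, circuit_board, multimeter, screwdriver, tape_roll from where it was at the start of the episode below 0.03 m); the arm keeps its last pose, push and grip.
It fails at once if the arm pushes or lifts the marked unit itself (contact force between the arm and marked_unit_stand above 8 N).
It fails at once if the other unit is lifted (height (world z) of plain_point above 0.062 m).
It fails at once if the jack is tipped over (angle between jack's own z axis and vertical above 0.6 rad).
It fails at once if a bystander is knocked away (distance of any of red_foot, feet_bin, standoff_bin, circuit_board, multimeter, screwdriver, tape_roll from where it was at the start of the episode above 0.03 m).
It also fails if it takes over 64 s, if anything falls off the work surface, if the arm or the gripper's body presses on something with over 40 N, if the wrist force passes 120 N, or if a joint passes its speed limit or range.

## Robot

A 7-joint arm with a two-finger parallel gripper is mounted at the origin on the work surface. World frame = base frame: x ahead of the robot, y to its left, z up, the work surface at z = 0. Lengths are in m, angles in rad, forces in N, time in s.
With the tool pointing down it reaches from about 0.4 to 0.85 m from the base axis. Payload 10.4 kg.
Tool frame: the origin (TCP) lies on the centre line of the jaws, within the pads' length; the fingertips stand 11 mm ahead of it and the grasp point (between the pads) lies 8 mm behind it (tip_reach is the distance from the TCP to the fingertips, in m); z points along the fingers, y is the line along which they close (so a half turn about z gives the same grasp; the last joint's range is limited). The gripper opens to 85 mm and grips with 20 to 120 N. Pads are 22 mm wide; open, the fingers measure 114 mm over their backs; the gripper's body (76 mm by 85 mm) begins 54 mm behind the grasp point. The pads swing forward as they close: fully open they stand 13 mm farther back than shut.
Start: joints at [1.179, 0.332, -0.065, 1.46, 0.022, 1.35, -0.088], TCP at [0.225, -0.583, 0.242] pointing down, gripper open.
Joint ranges: [-2.6, 2.6], [-0.5, 2.12], [-1.47, 1.34], [0.16, 2.42], [-1.27, 4.41], [0.06, 2.06], [-2.6, 2.6]. Speed limits (rad/s): [2.22, 2.22, 2.79, 2.79, 3.14, 3.14, 3.14].

## Interface

Orientations are given as a unit quaternion [x, y, z, w].
In Python, from workcell import get_obs, camera, hand_in, tip_reach gives the robot as it stands. The module is installed in compiled form; this text tells all that it offers.
- The arm moves only by the tool move_arm, never from a script. Its argument "plan" is a list of rows, each an object with "delta_pos": the shift along the tool's x, y, z in fractions of the full range, 1 being 100 cm, a list of three; "turn": the turn, a rotation vector about the tool's x, y, z in a scale on which 1.0 is pi rad, a list of three; "fingers": the closure, from 0 (fully open) to 1 (shut). A call has 1 to 12 rows; each row is the pose to reach, as a shift and turn from the pose commanded when the call began, along the tool's axes at that moment; what a row does not reach only later rows make up. A row lasts 1/8 s, in which the tool goes at most 62.5 mm and 10.7 degrees, less where a joint would pass 70% of its speed; a pose out of reach is approached as far as the arm can. Shift and turn numbers lie between -1 and 1, and a call with a number outside is refused. A call with a gripper value outside its range is refused whole. The fingers move at their own pace and stop on an object; "force" is the grip in N (left out, the last holds). Time passes only in rows, so rows that repeat a pose let the fingers close. It gives the time, the measured TCP pose, the force, the opening and the grip force at its end, in the units of the state.
- get_obs(): the state, without advancing time (a new reading comes with each control period).
- camera(name): name is "scene" or "top" or "wrist"; returns a dict with "color" (480x640x3 uint8, red, green, blue), "range_z" (480x640 float32, m along the optical axis (not along the pixel's ray), 0 where there is no reading), "fx", "fy", "cx", "cy" (pixels), "R" (3x3) and "t" (3): a world point X has camera coordinates R X + t; the wrist camera has in their place "tool_from_camera" (4x4, takes a point from camera to tool coordinates, whose origin is the TCP and whose axes are the flange's). Camera axes: x right, y down, z forward; pixel columns grow to the right and rows downward; lengths in m; the calibration is good to about 2 mm. A picture is of the moment at which its call begins: read the wrist's pose just before it.
- hand_in(): hands the job in; it is judged then, once.
The state is a dict: "clock": time; "joint_pos": joint angles; "joint_velocities": joint speeds; "tau": joint torques, N m; "position": TCP position; "ee_rot": TCP orientation; "ft_force": force on the tool from outside, world axes, zero at the start; "torque": the same for the moment, N m; "grip_width": opening from 0.0 (shut) to 1.0 (fully open); "grasp_force": force on a finger pad.
Only numpy, scipy, OpenCV 4.12 (cv2) and the standard library are available. Lean on these libraries where they do the work, as an engineer would, in place of code of your own. Each camera call takes 0.05 s, during which the arm holds its last target. There are 200 camera calls.

## Working session

There is one attempt and no reset: what is moved stays moved. The work goes in short steps, Python scripts to look and compute and a tool call to move; the robot and the scene stay as the last step left them, time stands still between calls to the robot, and variables do not carry over. Pictures are saved under pics/ and viewed, at most 10 in all, crops included, and the job is handed in when it is done.

Besides the shell and the picture viewer there is one more tool, called after "Emit:" as name([rows], argument=value, ...), one row to a line, values as JSON. move_arm: Moves the arm, as the interface text tells. Its arguments: {"type":"object","properties":{"plan":{"type":"array","items":{"type":"object","properties":{"delta_pos":{"type":"array","items":{"type":"number"}},"turn":{"type":"array","items":{"type":"number"}},"fingers":{"type":"number"}}}},"force":{"type":"number"}},"required":["plan"]}

```bash
mkdir -p pics
cat > h.py <<'E'
import numpy as np, cv2
from workcell import get_obs, camera, hand_in, tip_reach
def save(c,n): cv2.imwrite(f'pics/{n}.png',cv2.cvtColor(c['color'],cv2.COLOR_RGB2BGR))
def world(c):
    v,u=np.mgrid[:480,:640]; z=c['range_z']
    P=np.stack([(u-c['cx'])/c['fx']*z,(v-c['cy'])/c['fy']*z,z],-1)
    return (P-c['t'])@c['R']   # R^T (P-t)
E
python3 - <<'E'
from h import *
o=get_obs(); print(o['clock'],o['position'],o['ee_rot'],o['ft_force'],o['grip_width'],tip_reach)
for n in('top','scene'):
    c=camera(n); save(c,n+'0'); np.savez(n+'0.npz',**c); print(n,c['R'].round(3),c['t'],c['fx'])
E
```

```text
0.0 [ 0.2251457  -0.58263167  0.24149348] [ 9.83047522e-01  1.83349429e-01 -1.81442828e-04 -7.22929945e-04] [ 0.45701711 -0.52416984 -0.34163475] 0.9989158682135323 0.011
top [[-0.029 -0.999 -0.029]
 [-0.99   0.033 -0.141]
 [ 0.141  0.025 -0.99 ]] [0.02997229 0.46529379 1.20765529] 516.5507852438951
scene [[ 0.746  0.665  0.015]
 [ 0.54  -0.592 -0.598]
 [-0.389  0.455 -0.801]] [-0.33980956 -0.18907746  1.53706457] 590.1404813892414
```

View pics/top0.png

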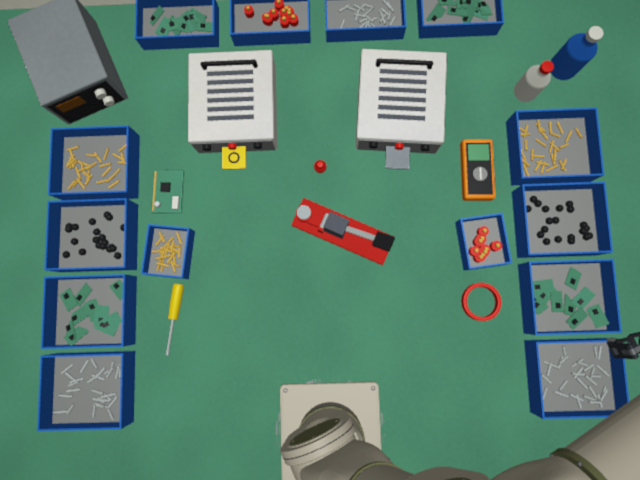

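View pics/scene0.png

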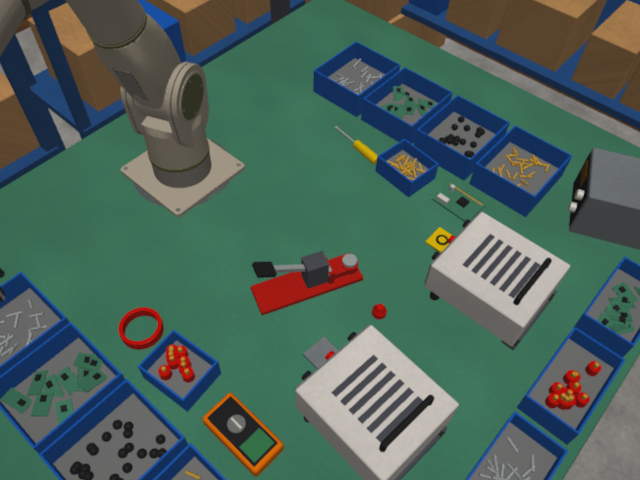

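The top view shows the yellow bracket at (234,157), the ring on it, and the grey bracket at (398,157). On the jack, the grip block is at (336,225), the saddle at (304,212) and the pad at (383,242). The red foot is at (320,166). The scene view agrees. Next I'll measure these points.

```bash
cat > m.py <<'E'
from h import *
def measure(c,box=None):
    W=world(c); hsv=cv2.cvtColor(c['color'],cv2.COLOR_RGB2HSV); H,S,V=[hsv[...,i].astype(int) for i in range(3)]
    ok=c['range_z']>0; X,Y,Z=W[...,0],W[...,1],W[...,2]
    return W,H,S,V,ok
def rect(P):
    r=cv2.minAreaRect((P[:,:2]*1000).astype(np.float32)); return np.round(r[0],1),np.round(r[1],1),round(r[2],1)
E
python3 - <<'E'
from m import *
for n in('top0','scene0'):
    c=dict(np.load(n+'.npz')); W,H,S,V,ok=measure(c); X,Y,Z=W[...,0],W[...,1],W[...,2]
    print(n,'bench z',np.median(Z[ok&(H>65)&(H<85)&(S>100)&(X>.3)&(X<.6)&(abs(Y)<.2)]))
    m=ok&(H>22)&(H<34)&(S>150)&(X>.5)&(Y>.1)&(Y<.3)&(Z>.06)&(Z<.09); 
    P=W[m]; print('yellow',len(P),rect(P),P.mean(0),np.median(P[:,2]))
    # unit top
    m=ok&(Z>.105)&(Z<.12)&(S<60)&(Y>.05)&(Y<.4)&(X>.5)&(X<1.05); P=W[m];print('case',len(P),rect(P),np.median(P[:,2]))
    # jack base
    m=ok&(((H<8)|(H>172))&(S>150))&(Z>.005)&(Z<.022)&(X>.3)&(X<.62)&(Y>-.22)&(Y<.12);k,l,st,ce=cv2.connectedComponentsWithStats(m.astype(np.uint8));i=1+np.argmax(st[1:,4])
    P=W[l==i];print('base',len(P),rect(P),np.median(P[:,2]))
    near=ok&(X>.3)&(X<.62)&(Y>-.22)&(Y<.12)
    m=near&(Z>.08)&(Z<.089);P=W[m];print('block',len(P),P.mean(0),rect(P))
    m=near&(Z>.038)&(Z<.05)&(S<60)&(V>120);k,l,st,ce=cv2.connectedComponentsWithStats(m.astype(np.uint8));i=1+np.argmax(st[1:,4]);P=W[l==i];print('saddle',len(P),P.mean(0),rect(P))
    m=near&(Z>.1)&(V<70);P=W[m];print('pad',len(P),P.mean(0),rect(P))
c=dict(np.load('top0.npz'));W=world(c);print(W[157,234],W[166,320],W[225,336],W[212,304],W[242,383])
E
```

```text
top0 bench z 0.00010894607534705086
yellow 472 (array([823.4, 186.6]), array([ 61.9, 405.6]), 82.2) [0.65136639 0.20925907 0.07625206] 0.07626351274617829
case 7313 (array([785.2, 210.4]), array([233.1, 200.3]), 0.2) 0.11511886200672149
base 1179 (array([460.7, -37. ]), array([241.8,  42.7]), 64.6) 0.013869730106696761
block 403 [ 0.48161327 -0.03150838  0.08482005] (array([544.5, -83.7]), array([ 84.2, 207.6]), 58.9)
saddle 147 [0.51999624 0.0487907  0.04392377] (array([520.3,  48.2]), array([32.3, 31.2]), 0.0)
pad 267 [ 0.4328658  -0.13096677  0.12148206] (array([ 433.1, -131.1]), array([39.4, 33.2]), 65.4)
scene0 bench z 0.00036349328952513585
yellow 330 (array([645.8, 208.1]), array([41.6, 62.5]), 1.6) [0.64430211 0.20445165 0.07612667] 0.07613589369426146
case 8184 (array([784.1, 206.5]), array([233.5, 204.2]), 0.1) 0.11480695815472021
base 2133 (array([475.9, -46. ]), array([245.4,  80.1]), 64.2) 0.014231923814892584
block 428 [ 0.48207239 -0.03759446  0.08486635] (array([ 517.5, -115.9]), array([ 86.5, 246.6]), 29.3)
saddle 134 [0.51875161 0.04763649 0.04383716] (array([517.9,  47.7]), array([29.1, 31.6]), 85.1)
pad 304 [ 0.43534734 -0.13509335  0.12119676] (array([ 434.7, -134. ]), array([41.4, 37.6]), 61.0)
[0.65005122 0.20772736 0.08084485] [0.63360405 0.00532457 0.03413298] [ 0.47799856 -0.028227    0.08577633] [0.51928254 0.04700689 0.04133775] [ 0.43043066 -0.13040508  0.12340789]
```

Run:
```python
from m import *
for n in('top0','scene0'):
    c=dict(np.load(n+'.npz')); W,H,S,V,ok=measure(c); X,Y,Z=W[...,0],W[...,1],W[...,2]
    # rays onto z=.076 for precise positions
    C=-c['R'].T@c['t']; v,u=np.mgrid[:480,:640]
    D=np.stack([(u-c['cx'])/c['fx'],(v-c['cy'])/c['fy'],np.ones_like(u)],-1)@c['R']
    Q=C+D*((.076-C[2])/D[...,2])[...,None]
    b=(abs(Q[...,0]-.648)<.05)&(abs(Q[...,1]-.207)<.05)
    y=b&(H>20)&(H<36)&(S>130); P=Q[y]; print(n,'yellow x',np.percentile(P[:,0],[1,99]),'y',np.percentile(P[:,1],[1,99]),rect(P))
    cl=cv2.morphologyEx(y.astype(np.uint8),cv2.MORPH_CLOSE,np.ones((9,9)))>0
    r=cl&(V<120)&b&cv2.erode(cl.astype(np.uint8),np.ones((3,3))).astype(bool); P=Q[r]; print('ring',len(P),P.mean(0),P.min(0),P.max(0))
    w=ok&(Z>.112)&(Z<.118)&(S<40)&(V>150)&(Y>.05)&(Y<.4)&(X>.6)&(X<1.05);P=W[w];print('case',np.percentile(P[:,0],[.5,99.5]),np.percentile(P[:,1],[.5,99.5]),rect(P))
```

```text
top0 yellow x [0.62422101 0.67791465] y [0.18221559 0.23739394] (array([651.2, 209.9]), array([55.2, 54.5]), 89.5)
ring 31 [0.65368772 0.21086828 0.076     ] [0.63916698 0.19904171 0.076     ] [0.67406747 0.22063676 0.076     ]
case [0.68170123 0.89895941] [0.11180703 0.30912515] (array([790.2, 210. ]), array([220.5, 199.4]), 0.3)
scene0 yellow x [0.6241078  0.66643349] y [0.17812521 0.23627952] (array([645.5, 207.1]), array([59.4, 42.5]), 89.6)
ring 50 [0.64966361 0.2085695  0.076     ] [0.63577304 0.19630731 0.076     ] [0.66194689 0.22255626 0.076     ]
case [0.68315198 0.89818119] [0.10912254 0.30612968] (array([789.9, 207.9]), array([218.2, 200.7]), 0.1)
```

```bash
cat > go.py <<'E'
from h import *
import sys
from scipy.spatial.transform import Rotation as Ro
def to(x,y,z,yaw,o=None):
    o=o or get_obs(); R=Ro.from_quat(o['ee_rot'])
    ye=np.radians(yaw); G=Ro.from_matrix(np.array([[np.cos(ye),np.sin(ye),0],[np.sin(ye),-np.cos(ye),0],[0,0,-1]]))
    print('t',round(o['clock'],2),'pos',o['position'].round(4) if hasattr(o['position'],'round') else o['position'],'f',np.round(o['ft_force'],1),'grip',round(o['grip_width'],3),o['grasp_force'],'d',R.inv().apply(np.array([x,y,z])-o['position']).round(4),'turn',(R.inv()*G).as_rotvec().round(4))
if __name__=='__main__': to(*map(float,sys.argv[1:5]))
E
python3 go.py .483 -.0295 .2 64.5
```

```text
t 0.1 pos [ 0.2252 -0.5827  0.2416] f [-0.4 -0.3 -0.4] grip 1.0 0.0 d [ 0.4399 -0.423   0.0421] turn [-1.200e-03 -4.000e-04 -7.569e-01]
```

The rows are not in the units I measure in: turns go in shares of pi rad. I convert before sending: -0.757 rad / 3.1416 = -0.241.

Emit:
move_arm([
  {"delta_pos": [0.02,-0.02,0],"turn": [0,0,-0.0127],"fingers": 0},
  {"delta_pos": [0.06,-0.057,0],"turn": [0,0,-0.0318],"fingers": 0},
  {"delta_pos": [0.1,-0.096,0],"turn": [0,0,-0.0541],"fingers": 0},
  {"delta_pos": [0.142,-0.137,0],"turn": [0,0,-0.0796],"fingers": 0},
  {"delta_pos": [0.185,-0.178,0],"turn": [0,0,-0.1019],"fingers": 0},
  {"delta_pos": [0.228,-0.219,0.005],"turn": [0,0,-0.1273],"fingers": 0},
  {"delta_pos": [0.27,-0.26,0.01],"turn": [0,0,-0.1496],"fingers": 0},
  {"delta_pos": [0.313,-0.3,0.017],"turn": [0,0,-0.1751],"fingers": 0},
  {"delta_pos": [0.355,-0.342,0.025],"turn": [0,0,-0.1974],"fingers": 0},
  {"delta_pos": [0.395,-0.38,0.033],"turn": [0,0,-0.2196],"fingers": 0},
  {"delta_pos": [0.426,-0.41,0.04],"turn": [0,0,-0.2355],"fingers": 0},
  {"delta_pos": [0.44,-0.423,0.042],"turn": [-0.0003,0,-0.241],"fingers": 0},
])

```text
clock: 1.6
position: [0.4834, -0.0274, 0.1998]
ee_rot: [0.845, 0.535, -0.0, 0.0]
ft_force: [-0.3, -0.3, 0.3]
grip_width: 1.004
grasp_force: 0.0
```

```bash
python3 go.py .483 -.0295 .055 64.5
```

```text
t 1.6 pos [ 0.4834 -0.0274  0.1998] f [-0.3 -0.3  0.3] grip 1.004 0.0 d [-0.0021  0.0005  0.1448] turn [-0.      0.0001  0.004 ]
```

Emit:
move_arm([
  {"delta_pos": [0,0,0.03],"turn": [0,0,0],"fingers": 0},
  {"delta_pos": [0,0,0.065],"turn": [0,0,0],"fingers": 0},
  {"delta_pos": [0,0,0.1],"turn": [0,0,0],"fingers": 0},
  {"delta_pos": [0,0,0.13],"turn": [0,0,0],"fingers": 0},
  {"delta_pos": [0,0,0.145],"turn": [0,0,0],"fingers": 0},
  {"delta_pos": [0,0,0.145],"turn": [0,0,0],"fingers": 0},
])

```text
clock: 2.35
position: [0.4829, -0.0303, 0.0549]
ee_rot: [0.846, 0.533, -0.0, 0.0]
ft_force: [0.6, 0.4, 0.6]
grip_width: 0.999
grasp_force: 0.0
```

Emit:
move_arm([
  {"delta_pos": [0,0,0],"turn": [0,0,0],"fingers": 1},
  {"delta_pos": [0,0,0],"turn": [0,0,0],"fingers": 1},
  {"delta_pos": [0,0,0],"turn": [0,0,0],"fingers": 1},
  {"delta_pos": [0,0,0],"turn": [0,0,0],"fingers": 1},
  {"delta_pos": [0,0,0],"turn": [0,0,0],"fingers": 1},
  {"delta_pos": [0,0,0],"turn": [0,0,0],"fingers": 1},
  {"delta_pos": [0,0,0],"turn": [0,0,0],"fingers": 1},
  {"delta_pos": [0,0,0],"turn": [0,0,0],"fingers": 1},
], force=70)

```text
clock: 3.35
position: [0.4837, -0.03, 0.0562]
ee_rot: [0.846, 0.534, 0.0, 0.001]
ft_force: [-3.4, 1.0, 7.1]
grip_width: 0.459
grasp_force: 71.0
```

```bash
python3 go.py .483 -.0295 .055 64.5
```

```text
t 3.35 pos [ 0.4837 -0.03    0.0562] f [-3.4  1.   7.1] grip 0.459 70.99777221679688 d [ 0.0001 -0.0009  0.0012] turn [ 0.002   0.0005 -0.0001]
```

Scaled: 1.126 rad / 3.1416 = 0.3584.

Emit:
move_arm([
  {"delta_pos": [0,0,-0.015],"turn": [0,0,0],"fingers": 1},
  {"delta_pos": [0,0,-0.04],"turn": [0,0,0],"fingers": 1},
  {"delta_pos": [0.008,-0.003,-0.06],"turn": [0,0,0.0191],"fingers": 1},
  {"delta_pos": [0.03,-0.012,-0.06],"turn": [0,0,0.0573],"fingers": 1},
  {"delta_pos": [0.06,-0.024,-0.06],"turn": [0,0,0.105],"fingers": 1},
  {"delta_pos": [0.09,-0.035,-0.06],"turn": [0,0,0.1528],"fingers": 1},
  {"delta_pos": [0.12,-0.047,-0.06],"turn": [0,0,0.2005],"fingers": 1},
  {"delta_pos": [0.15,-0.059,-0.06],"turn": [0,0,0.2483],"fingers": 1},
  {"delta_pos": [0.18,-0.071,-0.06],"turn": [0,0,0.2928],"fingers": 1},
  {"delta_pos": [0.205,-0.081,-0.06],"turn": [0,0,0.331],"fingers": 1},
  {"delta_pos": [0.22,-0.086,-0.06],"turn": [0,0,0.3533],"fingers": 1},
  {"delta_pos": [0.223,-0.088,-0.06],"turn": [0,0,0.3584],"fingers": 1},
])

```text
clock: 4.85
position: [0.4993, 0.2103, 0.1154]
ee_rot: [1.0, 0.001, 0.0, 0.0]
ft_force: [-0.6, 0.7, -7.6]
grip_width: 0.461
grasp_force: 72.6
```

```bash
python3 go.py .50 .209 .06 0
python3 - <<'E'
from m import *
c=camera('top'); save(c,'top1')
W=world(c);X,Y,Z=W[...,0],W[...,1],W[...,2]
m=(X>.3)&(X<.62)&(Y>.1)&(Y<.3)&(Z>.065)&(Z<.085);hsv=cv2.cvtColor(c['color'],cv2.COLOR_RGB2HSV);m&=((hsv[...,0]<8)|(hsv[...,0]>172))&(hsv[...,1]>130);print(m.sum(),rect(W[m]),np.median(Z[m]))
E
```

```text
t 4.85 pos [0.4993 0.2103 0.1154] f [-0.6  0.7 -7.6] grip 0.461 72.6316773891449 d [0.0007 0.0013 0.0554] turn [ 0.0004 -0.0001  0.0013]
259 (array([569.6, 187.1]), array([26.7, 68.5]), 89.1) 0.07313621210567144
```

View pics/top1.png

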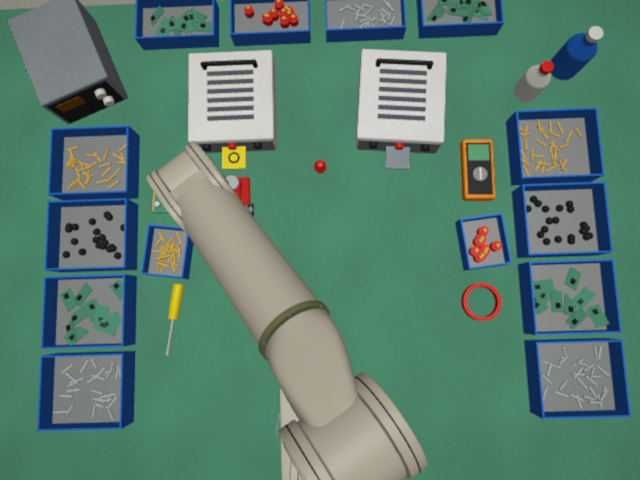

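Emit:
move_arm([
  {"delta_pos": [0,0,0.02],"turn": [0,0,0],"fingers": 1},
  {"delta_pos": [0,0.001,0.042],"turn": [0,0,0],"fingers": 1},
  {"delta_pos": [0,0.001,0.052],"turn": [0,0,0],"fingers": 1},
  {"delta_pos": [0,0.001,0.053],"turn": [0,0,0],"fingers": 1},
  {"delta_pos": [0.012,0.001,0.053],"turn": [0,0,0],"fingers": 1},
  {"delta_pos": [0.03,0.001,0.053],"turn": [0,0,0],"fingers": 1},
  {"delta_pos": [0.048,0.001,0.053],"turn": [0,0,0],"fingers": 1},
  {"delta_pos": [0.062,0.001,0.053],"turn": [0,0,0],"fingers": 1},
  {"delta_pos": [0.065,0.001,0.053],"turn": [0,0,0],"fingers": 1},
  {"delta_pos": [0.065,0.001,0.053],"turn": [0,0,0],"fingers": 1},
])

```text
clock: 6.15
position: [0.5647, 0.2084, 0.0622]
ee_rot: [1.0, -0.0, 0.0, 0.0]
ft_force: [0.1, 0.0, -7.2]
grip_width: 0.461
grasp_force: 72.7
```

```bash
python3 go.py .565 .209 .056 0
python3 - <<'E'
from m import *
c=camera('scene'); save(c,'scene2')
c2=camera('wrist'); im=np.hstack([c['color'][150:400,250:600],cv2.resize(c2['color'],(333,250))]); cv2.imwrite('pics/m2.png',im[...,::-1])
E
```

```text
t 6.15 pos [0.5647 0.2084 0.0622] f [ 0.1  0.  -7.2] grip 0.461 72.7008605003357 d [ 0.0003 -0.0007  0.0062] turn [ 0.0007 -0.0004 -0.0001]
```

View pics/m2.png

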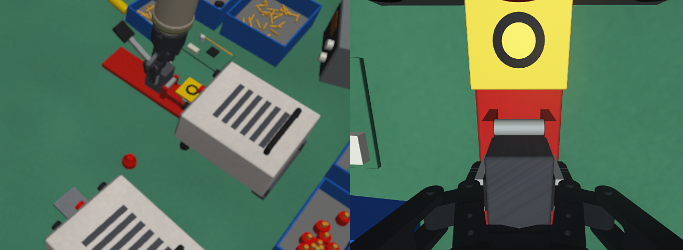

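The wrist view (right half) shows the bracket and ring, at about (519,40) in the montage, centred on the jack's axis with the saddle hidden beneath. I'll measure the ring in the tool frame to confirm, then lower the jack.

Run:
```python
from m import *
c=camera('wrist'); T=c['tool_from_camera']
hsv=cv2.cvtColor(c['color'],cv2.COLOR_RGB2HSV).astype(int); y=((hsv[...,0]>20)&(hsv[...,0]<36)&(hsv[...,1]>130)).astype(np.uint8)
v,u=np.mgrid[:480,:640]; z=c['range_z']; P=np.stack([(u-c['cx'])/c['fx']*z,(v-c['cy'])/c['fy']*z,z],-1)@T[:3,:3].T+T[:3,3]
cs,h=cv2.findContours(y,cv2.RETR_CCOMP,cv2.CHAIN_APPROX_NONE)
for i,k in enumerate(cs):
    if cv2.contourArea(k)>400:
        e=cv2.fitEllipse(k); m=np.zeros_like(y); cv2.drawContours(m,[k],-1,1,-1); q=P[(m>0)&(z>0)]
        print(cv2.contourArea(k),np.round(e[0]),h[0][i][3],q.mean(0).round(4),np.percentile(q,1,0).round(4),np.percentile(q,99,0).round(4))
m=((hsv[...,0]<8)|(hsv[...,0]>172))&(hsv[...,1]>130)&(z>0)&(P[...,0]>.03)&(P[...,0]<.12)&(abs(P[...,1])<.06); q=P[m]; print('red y',np.percentile(q,[1,99],0).round(4))
```

```text
3517.0 [324.  77.] -1 [ 0.087   0.0004 -0.0151] [ 0.0785 -0.0081 -0.0166] [ 0.0953  0.0088 -0.0136]
33276.0 [324.  83.] -1 [ 0.085   0.0003 -0.0138] [ 0.0615 -0.0269 -0.0161] [ 0.1059  0.0276 -0.012 ]
8623.5 [324.  76.] 9 [ 0.0873  0.0004 -0.0148] [ 0.0736 -0.0128 -0.0164] [ 0.1002  0.0136 -0.0131]
red y [[ 0.0306 -0.0359 -0.0249]
 [ 0.1028  0.037   0.0441]]
```

Emit:
move_arm([
  {"delta_pos": [0.002,0,0.003],"turn": [0,0,0],"fingers": 1},
  {"delta_pos": [0.002,0,0.006],"turn": [0,0,0],"fingers": 1},
  {"delta_pos": [0.002,0,0.007],"turn": [0,0,0],"fingers": 1},
  {"delta_pos": [0.002,0,0.007],"turn": [0,0,0],"fingers": 1},
  {"delta_pos": [0.002,0,0.007],"turn": [0,0,0],"fingers": 0},
  {"delta_pos": [0.002,0,0.007],"turn": [0,0,0],"fingers": 0},
  {"delta_pos": [0.002,0,0.007],"turn": [0,0,0],"fingers": 0},
  {"delta_pos": [0.002,0,0.007],"turn": [0,0,0],"fingers": 0},
  {"delta_pos": [0.002,0,0.007],"turn": [0,0,0],"fingers": 0},
  {"delta_pos": [0.002,0,0.007],"turn": [0,0,0],"fingers": 0},
])

```text
clock: 7.55
position: [0.5669, 0.2082, 0.0552]
ee_rot: [1.0, -0.0, 0.0, 0.0]
ft_force: [0.6, 0.6, -0.3]
grip_width: 1.001
grasp_force: 0.0
```

Emit:
move_arm([
  {"delta_pos": [0,0,-0.03],"turn": [0,0,0],"fingers": 0},
  {"delta_pos": [0,0,-0.07],"turn": [0,0,0],"fingers": 0},
  {"delta_pos": [0,0,-0.11],"turn": [0,0,0],"fingers": 0},
  {"delta_pos": [0,0,-0.14],"turn": [0,0,0],"fingers": 1},
  {"delta_pos": [-0.03,0,-0.15],"turn": [0,0,0],"fingers": 1},
  {"delta_pos": [-0.07,0,-0.15],"turn": [0,0,0],"fingers": 1},
  {"delta_pos": [-0.09,0,-0.15],"turn": [0,0,0],"fingers": 1},
  {"delta_pos": [-0.09,0,-0.15],"turn": [0,0,0],"fingers": 1},
])

```text
clock: 8.55
position: [0.4761, 0.2085, 0.2055]
ee_rot: [1.0, 0.0, 0.001, 0.001]
ft_force: [0.8, 0.3, 0.5]
grip_width: 0.0
grasp_force: 0.0
```

```bash
python3 go.py .454 .209 .14 0
python3 - <<'E'
from m import *
o=get_obs(); c=camera('wrist'); save(c,'w3'); T=c['tool_from_camera']; z=c['range_z']
from scipy.spatial.transform import Rotation as Ro
v,u=np.mgrid[:480,:640]; P=np.stack([(u-c['cx'])/c['fx']*z,(v-c['cy'])/c['fy']*z,z],-1)@T[:3,:3].T+T[:3,3]
W=Ro.from_quat(o['ee_rot']).apply(P.reshape(-1,3)).reshape(P.shape)+o['position']
def pr(W,c):
    hsv=cv2.cvtColor(c['color'],cv2.COLOR_RGB2HSV).astype(int);X,Y,Z=W[...,0],W[...,1],W[...,2]
    z=c['range_z']; b=(z>0)&(X>.38)&(X<.66)&(abs(Y-.209)<.06)
    red=((hsv[...,0]<8)|(hsv[...,0]>172))&(hsv[...,1]>130)
    for n,m in dict(base=b&red&(Z>.005)&(Z<.022),block=b&(Z>.08)&(Z<.09)&(X>.52)&(X<.61),pad=b&(hsv[...,2]<70)&(Z>.1)&(Z<.13)&(X<.5)).items():
        if m.sum()>20: print(n,m.sum(),np.median(Z[m]),rect(W[m]))
pr(W,c)
c=camera('scene'); save(c,'s3'); pr(world(c),c)
E
```

```text
t 8.55 pos [0.4761 0.2085 0.2055] f [0.8 0.3 0.5] grip 0.0 0.0 d [-0.0222 -0.0006  0.0655] turn [ 0.0015 -0.0017  0.0009]
base 13194 0.013620785472690106 (array([533. , 207.6]), array([ 75.6, 209.4]), 89.9)
block 6111 0.08456967202808571 (array([556.1, 207.9]), array([40.1, 72.1]), 89.9)
pad 2762 0.11688559791433543 (array([459.7, 207.9]), array([35.3, 30.4]), 89.7)
base 1545 0.014004141268986258 (array([540.1, 206.5]), array([ 80.5, 227.6]), 89.3)
block 357 0.08483826244875403 (array([556.7, 206.7]), array([43.1, 73.1]), 87.7)
pad 244 0.11987977647048961 (array([453.2, 205.8]), array([41.5, 38.9]), 1.2)
```

View pics/w3.png

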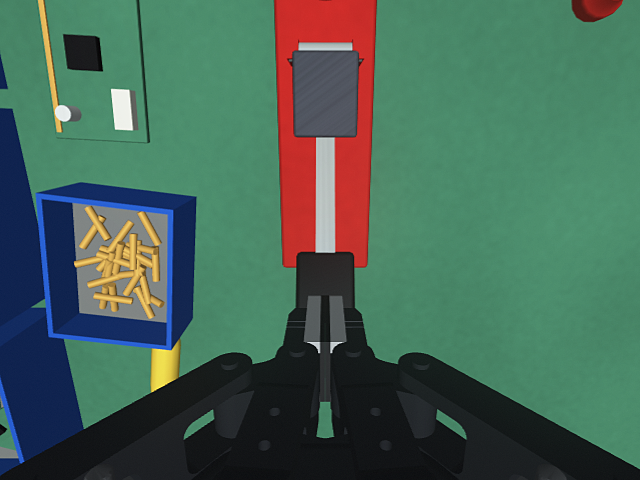

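The wrist view shows the jack standing square: grip block at (325,93), handle running down to the black pad at (325,280), under the closed fingers. The measured origin is about (0.567, 0.208), which puts the saddle at about x = 0.652, and the lift point is at about 0.651. Next I'll pump the handle along its arc.

Emit:
move_arm([
  {"delta_pos": [-0.02,0.001,0.03],"turn": [0,0,0],"fingers": 1},
  {"delta_pos": [-0.02,0.001,0.06],"turn": [0,0,0],"fingers": 1},
  {"delta_pos": [-0.023,0.001,0.077],"turn": [0,0,0],"fingers": 1},
  {"delta_pos": [-0.029,0.001,0.093],"turn": [0,0,0],"fingers": 1},
  {"delta_pos": [-0.032,0.001,0.103],"turn": [0,0,0],"fingers": 1},
  {"delta_pos": [-0.035,0.001,0.112],"turn": [0,0,0],"fingers": 1},
  {"delta_pos": [-0.037,0.001,0.122],"turn": [0,0,0],"fingers": 1},
  {"delta_pos": [-0.038,0.001,0.132],"turn": [0,0,0],"fingers": 1},
  {"delta_pos": [-0.039,0.001,0.142],"turn": [0,0,0],"fingers": 1},
  {"delta_pos": [-0.039,0.001,0.15],"turn": [0,0,0],"fingers": 1},
  {"delta_pos": [-0.039,0.001,0.154],"turn": [0,0,0],"fingers": 1},
  {"delta_pos": [-0.039,0.001,0.154],"turn": [0,0,0],"fingers": 1},
])

```text
clock: 10.15
position: [0.4387, 0.2075, 0.0528]
ee_rot: [1.0, -0.0, 0.001, 0.001]
ft_force: [-6.9, -4.6, 25.9]
grip_width: -0.001
grasp_force: 13.1
```

```bash
cat > chk.py <<'E'
from m import *
import go
go.to(.437,.208,.05,0)
for n in('scene','top'):
    c=camera(n); W=world(c); hsv=cv2.cvtColor(c['color'],cv2.COLOR_RGB2HSV).astype(int);X,Y,Z=W[...,0],W[...,1],W[...,2]
    z=c['range_z']; b=(z>0)&(X>.38)&(X<.70)&(abs(Y-.209)<.06)
    red=((hsv[...,0]<8)|(hsv[...,0]>172))&(hsv[...,1]>130); yel=(hsv[...,0]>20)&(hsv[...,0]<36)&(hsv[...,1]>130)
    for k,m in dict(base=b&red&(Z<.022)&(X<.64),yel=b&yel&(Z>.06)&(Z<.11)).items():
        if m.sum()>20: print(n,k,m.sum(),np.median(Z[m]).round(4),rect(W[m]))
E
python3 chk.py
```

```text
t 10.15 pos [0.4387 0.2075 0.0528] f [-6.9 -4.6 25.9] grip -0.001 13.067355863749981 d [-0.0017 -0.0005  0.0028] turn [ 0.0014 -0.0023 -0.0004]
scene base 1208 0.0137 (array([529.7, 217.1]), array([219.8, 100.8]), 0.5)
scene yel 363 0.0913 (array([650.7, 206.9]), array([44.4, 61.3]), 0.6)
top base 900 0.014 (array([553.3, 209.1]), array([173.4,  75.4]), 0.0)
top yel 497 0.0914 (array([654.8, 209.5]), array([54.3, 55.2]), 0.8)
```

Emit:
move_arm([
  {"delta_pos": [0,0,-0.012],"turn": [0,0,0],"fingers": 1},
  {"delta_pos": [0.001,0,-0.022],"turn": [0,0,0],"fingers": 1},
  {"delta_pos": [0.002,0,-0.032],"turn": [0,0,0],"fingers": 1},
  {"delta_pos": [0.004,0,-0.042],"turn": [0,0,0],"fingers": 1},
  {"delta_pos": [0.007,0,-0.052],"turn": [0,0,0],"fingers": 1},
  {"delta_pos": [0.01,0,-0.062],"turn": [0,0,0],"fingers": 1},
  {"delta_pos": [0.014,0,-0.075],"turn": [0,0,0],"fingers": 1},
  {"delta_pos": [0.019,0,-0.09],"turn": [0,0,0],"fingers": 1},
  {"delta_pos": [0.019,0,-0.11],"turn": [0,0,0],"fingers": 1},
  {"delta_pos": [0.019,0,-0.12],"turn": [0,0,0],"fingers": 1},
  {"delta_pos": [0.019,0,-0.12],"turn": [0,0,0],"fingers": 1},
  {"delta_pos": [0.019,0,-0.12],"turn": [0,0,0],"fingers": 1},
])

```text
clock: 11.75
position: [0.4565, 0.2071, 0.1704]
ee_rot: [1.0, -0.0, -0.0, 0.001]
ft_force: [-0.6, 0.4, -0.4]
grip_width: -0.003
grasp_force: 0.0
```

```bash
python3 chk.py
python3 - <<'E'
from m import *
from scipy.spatial.transform import Rotation as Ro
o=get_obs(); c=camera('wrist'); T=c['tool_from_camera']; z=c['range_z']
v,u=np.mgrid[:480,:640]; P=np.stack([(u-c['cx'])/c['fx']*z,(v-c['cy'])/c['fy']*z,z],-1)@T[:3,:3].T+T[:3,3]
W=Ro.from_quat(o['ee_rot']).apply(P.reshape(-1,3)).reshape(P.shape)+o['position']
hsv=cv2.cvtColor(c['color'],cv2.COLOR_RGB2HSV).astype(int);X,Y,Z=W[...,0],W[...,1],W[...,2]
b=(z>0)&(X>.38)&(X<.66)&(abs(Y-.209)<.06); red=((hsv[...,0]<8)|(hsv[...,0]>172))&(hsv[...,1]>130)
m=b&red&(Z>.005)&(Z<.022);print('base',rect(W[m]),X[m].min(),np.median(Z[m]))
m=b&(hsv[...,2]<70)&(Z>.09)&(Z<.13)&(X<.5);print('pad',m.sum(),Z[m].max() if m.any() else 0,rect(W[m]))
m=b&(Z>.08)&(Z<.09)&(X>.52)&(X<.61);print('block',rect(W[m]))
c=camera('scene'); save(c,'s4')
cv2.imwrite('pics/s4c.png',cv2.resize(c['color'][150:350,280:600,::-1],None,fx=2,fy=2))
E
```

```text
t 11.75 pos [0.4565 0.2071 0.1704] f [-0.6  0.4 -0.4] grip -0.003 0.0 d [-0.0194 -0.001   0.1204] turn [ 0.0012  0.0004 -0.0002]
scene base 1528 0.0139 (array([529.1, 216.6]), array([220.5, 100.3]), 0.8)
scene yel 329 0.0765 (array([645.1, 209.1]), array([44.4, 62.3]), 2.0)
top base 893 0.014 (array([534.9, 209.1]), array([ 75.5, 209.9]), 90.0)
top yel 486 0.0762 (array([652.1, 209.9]), array([54.6, 56.1]), 0.0)
base (array([518.3, 207.6]), array([ 75.8, 180.4]), 90.0) 0.42805787663637707 0.013611423855803245
pad 4416 0.12754232857981337 (array([456.7, 207.8]), array([36.3, 36.1]), 0.7)
block (array([554.9, 207.8]), array([40.1, 69.7]), 90.0)
```

View pics/s4c.png

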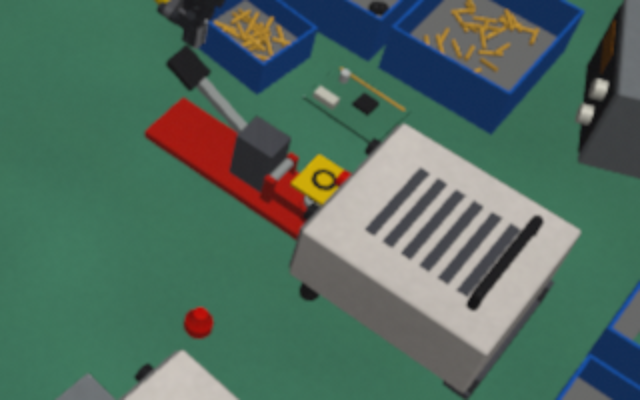

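The jack hasn't moved (rear edge still at x = 0.428), the handle is fully up with its pad at (188,67) in the crop, and the bracket is back at 76 mm. I'll press again and hold.

Emit:
move_arm([
  {"delta_pos": [0,0,0.025],"turn": [0,0,0],"fingers": 1},
  {"delta_pos": [-0.004,0,0.043],"turn": [0,0,0],"fingers": 1},
  {"delta_pos": [-0.009,0,0.058],"turn": [0,0,0],"fingers": 1},
  {"delta_pos": [-0.012,0,0.068],"turn": [0,0,0],"fingers": 1},
  {"delta_pos": [-0.015,0,0.078],"turn": [0,0,0],"fingers": 1},
  {"delta_pos": [-0.017,0,0.088],"turn": [0,0,0],"fingers": 1},
  {"delta_pos": [-0.018,0,0.098],"turn": [0,0,0],"fingers": 1},
  {"delta_pos": [-0.019,0,0.108],"turn": [0,0,0],"fingers": 1},
  {"delta_pos": [-0.019,0,0.116],"turn": [0,0,0],"fingers": 1},
  {"delta_pos": [-0.019,0,0.12],"turn": [0,0,0],"fingers": 1},
  {"delta_pos": [-0.019,0,0.12],"turn": [0,0,0],"fingers": 1},
  {"delta_pos": [-0.019,0,0.12],"turn": [0,0,0],"fingers": 1},
])

```text
clock: 13.45
position: [0.438, 0.2074, 0.0526]
ee_rot: [1.0, -0.0, 0.001, 0.001]
ft_force: [-10.9, -5.6, 27.4]
grip_width: 0.004
grasp_force: 14.1
```

```bash
python3 chk.py
```

```text
t 13.45 pos [0.438  0.2074 0.0526] f [-10.9  -5.6  27.4] grip 0.004 14.065228421241045 d [-0.001  -0.0006  0.0026] turn [ 0.0018 -0.0013 -0.0001]
scene base 1208 0.0139 (array([528.9, 215.2]), array([219.1, 102.1]), 2.2)
scene yel 365 0.0912 (array([650.2, 209.2]), array([44.6, 62. ]), 1.4)
top base 897 0.014 (array([552.8, 209. ]), array([173.6,  75.4]), 0.3)
top yel 500 0.0914 (array([654.9, 209.8]), array([53.9, 55.8]), 0.8)
```

The state matches the first stroke: the unit is raised about 15 mm, the jack is flat and there are 27 N on the pad.

```bash
python3 -c "from h import *; print(hand_in())"
```

```text
the job is handed in; nothing more can be done
None
```

I handed the job in with the jack centred under the yellow lift point, pumped once, and the handle held down again, so the jack alone keeps the unit raised (bracket up about 15 mm); no verdict came back.

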